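# Unload the wire bobbin stand and lock its keeper collar

## Robot

A 6-joint arm with a two-finger parallel gripper is mounted at the origin on the work surface. World frame = base frame: x ahead of the robot, y to its left, z up, the work surface at z = 0. Lengths are in mm, angles in rad, forces in N, time in s.
With the tool pointing down it reaches from about 150 to 775 mm from the base axis. Payload 6.1 kg.
Tool frame: the origin (TCP) lies at the very end of the fingers, on their centre line; the grasp point (between the pads) lies 19 mm behind it; y points along the fingers, z is the direction in which the jaws open and shut, and the axes are right-handed (so a half turn about y gives the same grasp; the last joint's range is limited). The gripper opens to 85 mm and grips with 20 to 120 N. Pads are 22 mm wide; open, the fingers measure 114 mm over their backs; the gripper's body (76 mm by 85 mm) begins 54 mm behind the grasp point. The pads swing forward as they close: fully open they stand 13 mm farther back than shut.
Start: joints at [-1.213, 0.126, -0.04, 1.405, 0, 1.571], TCP at [183.855, -491.737, 193.195] pointing down, gripper open.
Joint ranges: [-2.72, 2.72], [-0.95, 1.95], [-1.27, 1.35], [-1.78, 2.02], [-1.46, 1.47], [-3.14, 3.14]. Speed limits (rad/s): [2.39, 2.39, 3.01, 3.14, 3.14, 3.14].

## Interface

Orientations are given as [roll, pitch, yaw] about the fixed x, y, z axes, in that order (R = Rz(yaw) Ry(pitch) Rx(roll)).
In Python, from plant import env gives the robot as it stands. The module is installed in compiled form; this text tells all that it offers.
- The arm moves only by the tool carry_out, never from a script. Its argument "moves" is a list that holds one entry, the list of rows, each a list of 7 numbers: the shift along the tool's x, y, z in mm, then the turn, a rotation vector about the tool's x, y, z in degrees, then the finger opening in mm, from 0 to 85.4. In form: [[[dx, dy, dz, ax, ay, az, grip], ...]]. A call has exactly 10 rows; each row is the pose to reach, as a shift and turn from the pose commanded when the call began, along the tool's axes at that moment; what a row does not reach only later rows make up. A row lasts 1/8 s, in which the tool goes at most 62.5 mm and 10.7 degrees, less where a joint would pass 70% of its speed; a pose out of reach is approached as far as the arm can. A call with a gripper value outside its range is refused whole. The fingers move at their own pace and stop on an object; "squeeze" is the grip in N (left out, the last holds). Time passes only in rows, so rows that repeat a pose let the fingers close, or fill a call up. It gives the time, the measured TCP pose, the force and the opening at its end, in the units of the state.
- env.sense(): the state, without advancing time (a new reading comes with each control period).
- env.snapshot(name): name is "scene" or "top" or "wrist"; returns the picture (420x560x3 uint8, red, green, blue); there is no depth.
- env.camera_model(name): a dict with "vfov" (degrees; the focal length in pixels is half the picture's height over the tangent of half this angle, whatever the lens; pixels are square), "cx", "cy" (the principal point, pixels), "R" (3x3) and "t" (3): a world point X has camera coordinates R X + t; the wrist camera has in their place "tool_from_camera" (4x4, takes a point from camera to tool coordinates, whose origin is the TCP and whose axes are the tool frame's). Camera axes: x right, y down, z forward; pixel columns grow to the right and rows downward; lengths in mm; the calibration is good to about 2 mm. A picture is of the moment at which its call begins: read the wrist's pose just before it. camera_model takes no time and is no camera call.
- env.finish_job(): hands the job in, once; it reports no verdict.
The state is a dict: "clock": time; "q": joint angles; "dq": joint speeds; "effort": joint torques, N m; "position": TCP position; "orientation": TCP orientation; "wrist_force": force on the tool from outside, world axes, zero at the start; "torque": the same for the moment, N m; "finger_gap": finger opening in mm.
Only numpy, scipy, OpenCV 4.12 (cv2) and the standard library are available. Lean on these libraries where they do the work, as an engineer would, in place of code of your own. Each camera call takes 0.05 s, during which the arm holds its last target.

## Task

Turn the bobbin stand's brass lock collar to its green open mark, then slide every gold bobbin (yellow flanges) and silver bobbin (white flanges) up off its spindle and put it down in the tray of its colour, gold in the yellow tray, silver in the white, with the silver bobbin standing on the bench as well. Leave the copper bobbin (black flanges) on its spindle and the black-lidded jar where it is. Only when all the gold and silver is in the trays, turn the collar fully back to its red locked mark.

Things in the scene. Friction and masses are not known exactly. Their poses are not given: they have to be found in the camera images.
- stand: Fixed round wooden stand; origin on its axis at the bench, z up. Deck 236 mm across, top 30 mm above the bench. Four upright steel spindles, 14 mm thick, 85 mm from the axis along its +x, +y, -x, -y, tips at 104 mm; seated bobbins' tops at 94 mm. Which bobbin is on which spindle varies. In the middle a black dial (84 mm across, top at 93 mm) bears the red locked and green open marks.
- collar (a joint): Angle of the brass lock collar about the stand's axis: 0 = fully locked (white pointer at the red mark, end stop), 0.785 = open (pointer at the green mark; end stop at 0.80), growing anticlockwise from above. Stays where left (friction 0.06 N m). Starts within 0.2 of locked.
- collar_grip (a point): On the collar's axis, 133 mm above the bench, in the upright brass wing that turns it: 60 mm long (point x), 20 mm thick (point y), 108 to 142 mm above the bench. Turns with the collar; at 0 parallel to the stand's axes.
- keeper_tip (a point): Tip of one of the collar's four steel keeper arms (along collar_grip's +x, +y, -x, -y; 14 mm wide, 6 mm thick, reaching 67 mm from the axis, 100 to 106 mm above the bench; this one along +x). Locked, each lies over a bobbin's inner rim and holds it down; open, they stand midway between spindles.
- tray_gold: Fixed yellow open tray, 168 (x) by 98 (y) by 22 mm, walls and floor 4 mm; origin under its centre at the bench. Room for two bobbins side by side along x.
- tray_silver: Fixed white open tray, same size and origin as the yellow one.
- gold1_center (a point): An octagonal-flanged wire bobbin, 64 mm tall, 56 mm across flats (61 mm over corners), with a 22 mm bore right through, about 0.25 kg. Brass-gold wire, yellow flanges. The point is its middle (on the axis, 32 mm from either end); z is its axis, x the normal of one flat. It is seated on a spindle of the stand at the start, or absent (None).
- gold2_center (a point): An octagonal-flanged wire bobbin, 64 mm tall, 56 mm across flats (61 mm over corners), with a 22 mm bore right through, about 0.25 kg. Brass-gold wire, yellow flanges. The point is its middle (on the axis, 32 mm from either end); z is its axis, x the normal of one flat. It is seated on a spindle of the stand at the start, or absent (None).
- silver1_center (a point): An octagonal-flanged wire bobbin, 64 mm tall, 56 mm across flats (61 mm over corners), with a 22 mm bore right through, about 0.25 kg. Silver wire, white flanges. The point is its middle (on the axis, 32 mm from either end); z is its axis, x the normal of one flat. It is seated on a spindle of the stand at the start, or absent (None).
- silver2_center (a point): An octagonal-flanged wire bobbin, 64 mm tall, 56 mm across flats (61 mm over corners), with a 22 mm bore right through, about 0.25 kg. Silver wire, white flanges. The point is its middle (on the axis, 32 mm from either end); z is its axis, x the normal of one flat. It stands on the bench at the start; always there.
- copper_center (a point): An octagonal-flanged wire bobbin, 64 mm tall, 56 mm across flats (61 mm over corners), with a 22 mm bore right through, about 0.25 kg. Copper wire, black flanges. The point is its middle (on the axis, 32 mm from either end); z is its axis, x the normal of one flat. It is on a spindle and stays there.
- gold1: The same gold bobbin as gold1_center; origin at the centre of its underside.
- gold2: The same gold bobbin as gold2_center; origin at the centre of its underside.
- silver1: The same silver bobbin as silver1_center; origin at the centre of its underside.
- silver2: The same silver bobbin as silver2_center; origin at the centre of its underside.
- jar: Bystander: pale jar with a black lid, 64 mm across, 75 mm tall, on the bench; origin at the centre of its underside. Not to be moved.

How it is judged (in metres and radians):
On the way, in this order (a step that is already met when the one before it is completed fails the run):
1. the collar is turned open (value above 0.6) (value of joint collar above 0.6 rad), for 0.2 s.
2. every gold bobbin lies or stands in the yellow tray and every silver one in the white tray (x of gold1_center in the frame of tray_gold between -0.076 and 0.076 m and y of gold1_center in the frame of tray_gold between -0.043 and 0.043 m and z of gold1_center in the frame of tray_gold between 0.02 and 0.046 m and linear speed of each of gold1, gold2, silver1, silver2 below 0.03 m/s and x of gold2_center in the frame of tray_gold between -0.076 and 0.076 m and y of gold2_center in the frame of tray_gold between -0.043 and 0.043 m and z of gold2_center in the frame of tray_gold between 0.02 and 0.046 m and x of silver1_center in the frame of tray_silver between -0.076 and 0.076 m and y of silver1_center in the frame of tray_silver between -0.043 and 0.043 m and z of silver1_center in the frame of tray_silver between 0.02 and 0.046 m and x of silver2_center in the frame of tray_silver between -0.076 and 0.076 m and y of silver2_center in the frame of tray_silver between -0.043 and 0.043 m and z of silver2_center in the frame of tray_silver between 0.02 and 0.046 m), for 0.2 s.
3. the collar is turned back to its locked mark (value below 0.08) (value of joint collar below 0.08 rad), for 0.2 s.
At the end, for the whole second after the job is handed in: Gold bobbins at rest in the yellow tray, silver in the white, standing or lying (middle within 76 mm along, 43 mm across the tray, 20 to 46 mm above its underside); collar under 0.08 rad; copper bobbin on its spindle (moved under 12 mm); jar moved under 40 mm (all of step 2 and value of joint collar below 0.08 rad and distance of copper_center from where it was at the start of the episode below 0.012 m and distance of jar from where it was at the start of the episode below 0.04 m); the robot touches nothing.
It fails at once if the copper bobbin is pulled off its spindle (moved more than 50 mm) (distance of copper_center from where it was at the start of the episode above 0.05 m).
Of gold1, gold2, silver1 only 2 to 3 are there at a start; the rules pass over those that are not, and their reading is None.
At some moment in a run one of silver2 may be knocked a few centimetres aside while the robot is not near it.
Once in a run the grip may slacken for a moment while it holds something.
It also fails if it takes over 210 s, if anything falls off the work surface, if the arm or the gripper's body presses on something with over 40 N, if the wrist force passes 120 N, or if a joint passes its speed limit or range.

## Working session

There is one attempt and no reset: what is moved stays moved. The work goes in short steps, Python scripts to look and compute and a tool call to move; the robot and the scene stay as the last step left them, time stands still between calls to the robot, and variables do not carry over. Pictures are saved under pics/ and viewed, and the job is handed in when it is done.

Besides the shell and the picture viewer there is one more tool, called after "Call:" as name(argument=value, ...), one argument or row to a line, values as JSON. carry_out: Moves the arm, as the interface text tells. Its arguments: {"type":"object","properties":{"moves":{"type":"array","items":{"type":"array","items":{"type":"array","items":{"type":"number"}}}},"squeeze":{"type":"number"}},"required":["moves"]}

```bash
mkdir -p pics; ls; python3 - <<'E'
from plant import env
import cv2,numpy as np
np.set_printoptions(precision=3,suppress=True)
print(env.sense())
for n in ["scene","top","wrist"]:
    m=env.camera_model(n); print(n,m)
    im=env.snapshot(n); cv2.imwrite(f"pics/{n}0.png",im[:,:,::-1])
E
```

```text
pics
{'clock': 0.0, 'q': array([-1.213,  0.126, -0.041,  1.405,  0.   ,  1.571]), 'dq': array([ 0.001,  0.001, -0.001,  0.001, -0.   , -0.001]), 'effort': array([ -0.   , -43.591,  35.292,   0.017,   0.   ,  -0.   ]), 'position': array([ 183.7  , -491.311,  192.423]), 'orientation': array([-1.572,  0.   , -2.784]), 'wrist_force': array([-0.735, -0.17 , -0.221]), 'torque': array([ 0.01 , -0.049, -0.048]), 'finger_gap': 85.70257454994031}
scene {'vfov': 44.81285598635222, 'cx': 279.51741498345393, 'cy': 213.85717455731069, 'R': array([[-0.134,  0.991,  0.016],
       [ 0.595,  0.094, -0.798],
       [-0.792, -0.098, -0.602]]), 't': array([  48.471, -244.944, 1527.705])}
top {'vfov': 48.33146392240927, 'cx': 283.7174806736722, 'cy': 203.09597678701846, 'R': array([[ 0.029, -0.999, -0.023],
       [-0.995, -0.026, -0.093],
       [ 0.092,  0.026, -0.995]]), 't': array([   9.723,  519.967, 1095.34 ])}
wrist {'vfov': 71.64512887570635, 'cx': 280.19668432609734, 'cy': 207.6566919066353, 'tool_from_camera': array([[  -0.   ,    0.957,    0.29 ,  -73.402],
       [  -0.001,   -0.29 ,    0.957, -180.406],
       [   1.   ,    0.   ,    0.001,    0.908],
       [   0.   ,    0.   ,    0.   ,    1.   ]])}
```

View pics/top0.png

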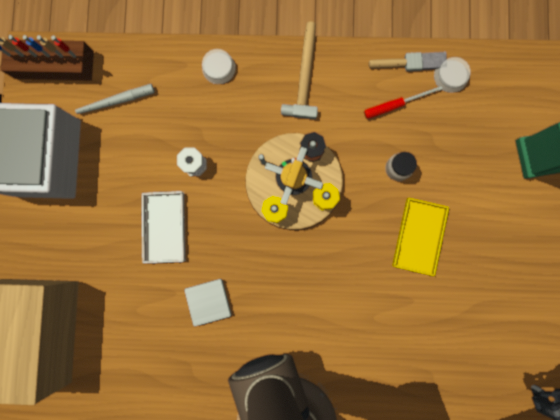

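View pics/scene0.png

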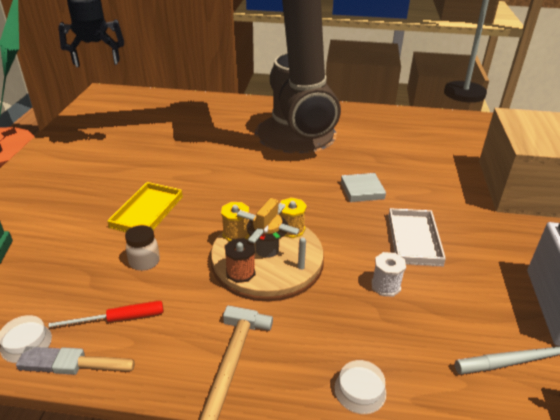

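View pics/wrist0.png

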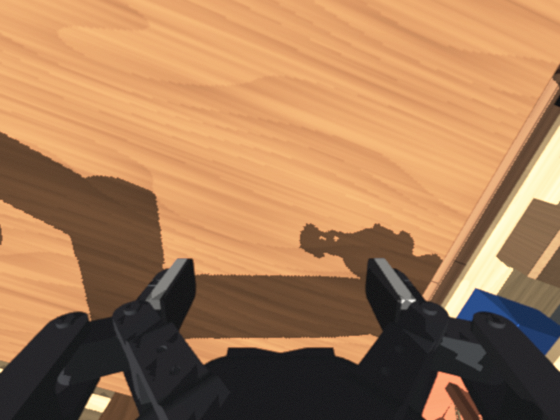

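The top view shows the stand at (295,181), with gold bobbins at (327,196) and (274,209), copper at (313,146) and an empty spindle at (262,158). silver2 is at (192,161), the white tray at (164,228), the yellow tray at (422,237) and the jar at (402,166). silver1 is absent. Next I measure these.

```bash
cat > h.py <<'E'
from plant import env
import cv2,numpy as np
from scipy.spatial.transform import Rotation as Ro
np.set_printoptions(precision=3,suppress=True)
def cam(n,s=None):
    m=env.camera_model(n); f=210/np.tan(np.radians(m["vfov"])/2)
    if n=="wrist":
        s=s or env.sense()
        T=np.array(m["tool_from_camera"]); Rt=Ro.from_euler('xyz',s['orientation']).as_matrix()
        Rwc=Rt@T[:3,:3]; o=Rt@T[:3,3]+s['position']
    else:
        Rwc=np.array(m["R"]).T; o=-Rwc@np.array(m["t"])
    return f,m["cx"],m["cy"],Rwc,o
def ray(c,u,v,z):
    f,cx,cy,R,o=c
    d=R@np.array([(u-cx)/f,(v-cy)/f,1.]); return o+d*(z-o[2])/d[2]
def proj(c,X):
    f,cx,cy,R,o=c
    p=R.T@(np.asarray(X,float)-o); return np.array([cx+f*p[0]/p[2],cy+f*p[1]/p[2]])
def snap(n,name,crop=None,k=1):
    s=env.sense(); im=env.snapshot(n)[:,:,::-1].copy(); out=im
    if crop: x0,y0,x1,y1=crop; out=im[y0:y1,x0:x1]
    cv2.imwrite(f"pics/{name}.png",cv2.resize(out,None,fx=k,fy=k,interpolation=cv2.INTER_CUBIC)); return im,cam(n,s)
def blobs(im,lo,hi,amin=30):
    hsv=cv2.cvtColor(im,cv2.COLOR_BGR2HSV); m=cv2.inRange(hsv,np.array(lo),np.array(hi))
    cs,_=cv2.findContours(m,cv2.RETR_EXTERNAL,cv2.CHAIN_APPROX_NONE)
    return m,sorted([c for c in cs if cv2.contourArea(c)>amin],key=cv2.contourArea,reverse=True)
E
python3 - <<'E'
from h import *
im=cv2.imread('pics/top0.png'); c=cam('top')
for nm,lo,hi,z in [("yellow",(24,180,120),(34,255,255),0),("white",(0,0,150),(179,60,255),0),("black",(0,0,0),(179,255,50),75)]:
    m,cs=blobs(im,lo,hi,80)
    for k in cs[:10]:
        (x,y),(w,h),a=cv2.minAreaRect(k); print(nm,np.round([x,y,w,h,a],1),cv2.contourArea(k),"z0",ray(c,x,y,0)[:2],"z22",ray(c,x,y,22)[:2],"z94",ray(c,x,y,94)[:2])
cv2.imwrite('pics/topz.png',cv2.resize(im[120:250,130:460],None,fx=2.4,fy=2.4,interpolation=cv2.INTER_CUBIC))
cv2.imwrite('pics/topz2.png',cv2.resize(im[125:235,240:350],None,fx=5.4,fy=5.4,interpolation=cv2.INTER_CUBIC))
im=cv2.imread('pics/scene0.png')
cv2.imwrite('pics/scz.png',cv2.resize(im[180:310,190:350],None,fx=4.5,fy=4.5,interpolation=cv2.INTER_CUBIC))
E
```

```text
yellow [420.5 236.4  44.1  71.9  12.1] 3000.0 z0 [ 449.816 -307.667] z22 [ 449.166 -301.814] z94 [ 447.037 -282.658]
yellow [326.  196.5  27.   26.   90. ] 515.5 z0 [540.661 -78.198] z22 [538.256 -76.778] z94 [530.384 -72.13 ]
yellow [274.3 208.8  26.1  25.2  56.3] 485.0 z0 [507.243  47.112] z22 [505.483  46.112] z94 [499.724  42.838]
white [ 27. 147.  88.  54.  90.] 3609.0 z0 [645.85  671.535] z22 [641.412 658.472] z94 [626.89  615.722]
white [162.5 226.5  71.   41.   90. ] 2760.5 z0 [456.419 319.678] z22 [455.641 313.412] z94 [453.095 292.907]
white [206.7 302.2  38.9  37.8  75.5] 1383.0 z0 [277.498 203.069] z22 [280.176 199.056] z94 [288.941 185.923]
white [439.5  86.   29.   68.6  45. ] 723.0 z0 [ 823.923 -353.912] z22 [ 816.046 -347.166] z94 [ 790.266 -325.086]
white [216.5  63.5  27.   29.   90. ] 621.0 z0 [870.923 204.304] z22 [862.138 200.268] z94 [833.387 187.056]
white [189.1 159.4  23.8  24.1  42.3] 458.5 z0 [624.339 262.117] z22 [620.317 256.963] z94 [607.155 240.097]
white [113.3  98.4   6.4  78.7  72.3] 313.5 z0 [775.201 461.326] z22 [768.265 452.325] z94 [745.566 422.8
[... 297 characters left out ...]
604.52   52.257] z94 [592.376  48.587]
black [294.2 403.4  77.6  58.4  48.3] 2329.5 z0 [ 49.951 -13.437] z22 [ 57.025 -13.267] z94 [ 80.176 -12.713]
black [49.5 61.5 35.  87.  90. ] 869.5 z0 [867.971 631.235] z22 [859.243 618.951] z94 [830.679 578.749]
black [545.5 404.   30.   27.   90. ] 518.5 z0 [  69.557 -596.415] z22 [  76.252 -584.984] z94 [  98.164 -547.574]
black [404.  163.5  21.   22.   90. ] 366.5 z0 [ 626.901 -267.202] z22 [ 622.83  -262.131] z94 [ 609.506 -245.534]
black [258.6 363.6  10.4  49.3  71.6] 356.5 z0 [137.917  73.392] z22 [143.292  71.884] z94 [160.882  66.949]
black [313.5 144.5  21.   19.   90. ] 175.0 z0 [668.997 -44.791] z22 [664.112 -44.016] z94 [648.127 -41.479]
```

View pics/topz2.png

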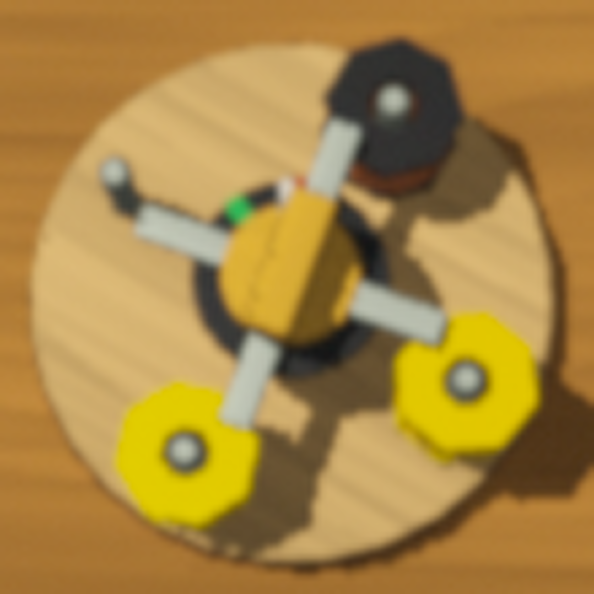

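View pics/scz.png

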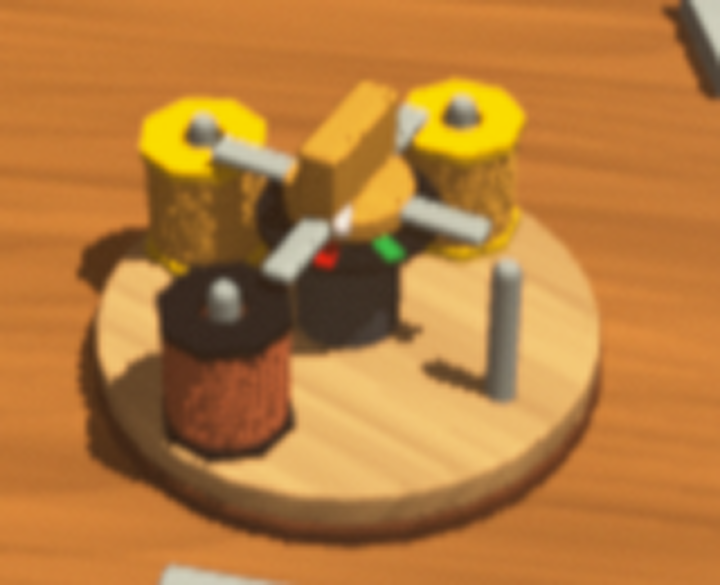

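```bash
python3 - <<'E'
from h import *
c=cam('top')
P=[ray(c,u,v,104) for u,v in [(260.9,156.5),(312.6,142.9),(325.7,194.8),(273.7,208.3)]]
for p in P: print(p)
C=np.mean(P,0); print("C",C,[np.linalg.norm((p-C)[:2]) for p in P],[np.degrees(np.arctan2(*(p-C)[1::-1])) for p in P])
# keeper tips (crop coords): 
for x,y in [(145,220),(346,125),(438,328),(236,420)]:
    p=ray(c,(x+.5)/5.4-.5+240,(y+.5)/5.4-.5+125,106); d=(p-C)[:2]; print(p,np.linalg.norm(d),np.degrees(np.arctan2(d[1],d[0])))
# trays using rim at z=22 extents
im=cv2.imread('pics/top0.png')
for nm,lo,hi,i in [("yellow",(24,150,100),(34,255,255),0),("white",(0,0,130),(179,70,255),1)]:
    m,cs=blobs(im,lo,hi,80); k=cs[i].reshape(-1,2)
    Q=np.array([ray(c,u,v,22)[:2] for u,v in k],np.float32); print(nm,cv2.minAreaRect(Q), cv2.boxPoints(cv2.minAreaRect(Q)))
E
```

```text
[615.777  76.155 104.   ]
[649.509 -39.027 104.   ]
[533.069 -70.743 104.   ]
[499.931  43.85  104.   ]
C [574.571   2.559 104.   ] [np.float64(84.34627823385186), np.float64(85.70333382708463), np.float64(84.23540579397823), np.float64(85.30077890906338)] [np.float64(60.75608922597735), np.float64(-29.027558685328565), np.float64(-119.51806464128997), np.float64(151.0485828289706)]
[595.678  62.926 106.   ] 63.950774927831105 70.72894333543958
[637.574 -19.233 106.   ] 66.6647324708915 -19.08011522845858
[553.702 -59.115 106.   ] 65.1094313916776 -108.69447947956863
[513.522  22.871 106.   ] 64.33985137963096 161.5970246681137
yellow ((449.93023681640625, -301.716064453125), (102.61732482910156, 169.56407165527344), 78.21106719970703) [[ 356.454 -334.621]
 [ 522.441 -369.264]
 [ 543.407 -268.811]
 [ 377.419 -234.168]]
white ((455.4101867675781, 313.59246826171875), (170.05715942382812, 98.71349334716797), 3.259122848510742) [[367.713 358.035]
 [373.325 259.482]
 [543.107 269.15 ]
 [537.495 367.703]]
```

View pics/topz.png

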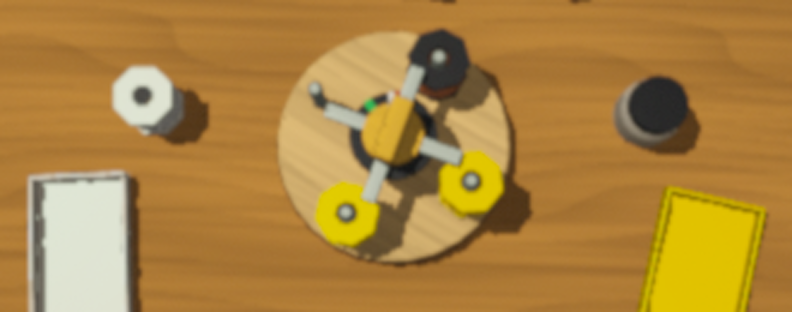

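```bash
cat > led.py <<'E'
# led.py: ledger of commanded pose (tool straight down). usage in scripts
import json,os,numpy as np
F='led.json'
def get():
    return json.load(open(F)) if os.path.exists(F) else [183.855,-491.737,193.195,-159.51]
def to(x,y,z,yaw,base=None):
    b=base or get(); a=np.radians(b[3]); d=np.array([x,y,z])-b[:3]
    dyaw=yaw-b[3]
    r=[d[0]*np.cos(a)+d[1]*np.sin(a),-d[2],-d[0]*np.sin(a)+d[1]*np.cos(a),0,-dyaw,0]
    return [round(v,1) for v in r]
def did(row):
    b=get(); a=np.radians(b[3])
    n=[b[0]+row[0]*np.cos(a)-row[2]*np.sin(a),b[1]+row[0]*np.sin(a)+row[2]*np.cos(a),b[2]-row[1],b[3]-row[4]]
    json.dump(n,open(F,'w')); print("cmd",np.round(n,2))
E
python3 - <<'E'
from led import *
print(to(430,-180,260,-75))
from h import *
print(ray(cam('top'),188.8,159.2,64))
E
```

```text
[np.float64(-339.7), np.float64(-66.8), np.float64(-205.9), 0, -84.5, 0]
[613.037 247.88   64.   ]
```

Call:
carry_out(
  moves=[
    [[-340,-67,-206,0,-84.5,0,80],[-340,-67,-206,0,-84.5,0,80],[-340,-67,-206,0,-84.5,0,80],[-340,-67,-206,0,-84.5,0,80],[-340,-67,-206,0,-84.5,0,80],[-340,-67,-206,0,-84.5,0,80],[-340,-67,-206,0,-84.5,0,80],[-340,-67,-206,0,-84.5,0,80],[-340,-67,-206,0,-84.5,0,80],[-340,-67,-206,0,-84.5,0,80]],
  ],
)

```text
clock: 1.4
position: [429.9, -179.9, 260.0]
orientation: [-1.571, 0.0, -1.312]
wrist_force: [-0.6, -1.0, 0.5]
finger_gap: 80.0
```

```bash
python3 - <<'E'
from led import *
did([-340,-67,-206,0,-84.5,0]); print(to(570,2.6,220,-19.2))
E
```

```text
cmd [ 430.24 -179.76  260.2   -75.01]
[np.float64(-140.0), np.float64(40.2), np.float64(182.2), 0, -55.8, 0]
```

Call:
carry_out(
  moves=[
    [[-140,40,182,0,-55.8,0,60],[-140,40,182,0,-55.8,0,60],[-140,40,182,0,-55.8,0,60],[-140,40,182,0,-55.8,0,60],[-140,40,182,0,-55.8,0,60],[-140,40,182,0,-55.8,0,60],[-140,40,182,0,-55.8,0,60],[-140,40,182,0,-55.8,0,60],[-140,40,182,0,-55.8,0,60],[-140,40,182,0,-55.8,0,60]],
  ],
)

```text
clock: 2.65
position: [569.7, 2.4, 220.4]
orientation: [-1.571, -0.0, -0.336]
wrist_force: [-0.2, 0.1, -0.1]
finger_gap: 59.9
```

```bash
python3 - <<'E'
from led import *
did([-140,40,182,0,-55.8,0])
from h import *
print(env.sense()['position'],np.degrees(env.sense()['orientation']))
im,c=snap('wrist','w1')
E
```

```text
cmd [569.83   2.56 220.2  -19.21]
[569.67    2.387 220.374] [-89.993  -0.015 -19.258]
```

View pics/w1.png

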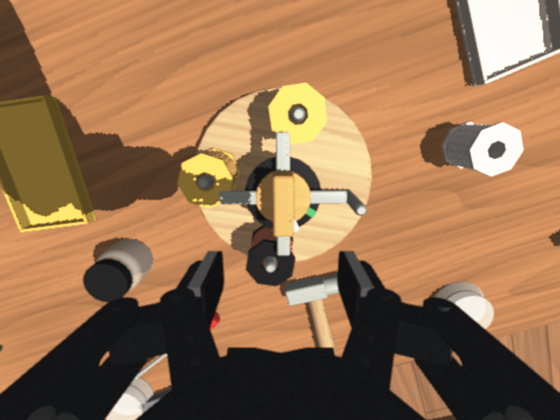

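The wrist picture shows the wing upright at columns 273–294, with spindle tips at (298,113), (205,181), (270,264) and (361,209). I'll check the stand centre and the octagon angles.

```bash
python3 - <<'E'
from h import *
im=cv2.imread('pics/w1.png'); c=cam('wrist')
P=[ray(c,u,v,103) for u,v in [(361,209),(270,264),(205,181),(298,113)]]
C=np.mean(P,0); print("C",C)
for p in P: d=(p-C)[:2]; print(p,np.linalg.norm(d),np.degrees(np.arctan2(d[1],d[0])))
for u,v in [(273.5,176),(294,175),(276,235),(293,235)]: print("wing",ray(c,u,v,142))
print('keeper tips', [ray(c,u,v,106) for u,v in [(283,133),(284,256)]])
m,cs=blobs(im,(22,120,60),(34,255,255),150)
def octo(c,k,z):
    Q=np.array([ray(c,u,v,z)[:2] for u,v in cv2.convexHull(k).reshape(-1,2)],np.float32)
    return cv2.minAreaRect(Q),Q
for k in cs: 
    r,_=octo(c,k,94); print(cv2.boundingRect(k),r)
m,cs=blobs(im,(0,0,175),(179,50,255),150)
for k in cs: 
    r,_=octo(c,k,64); print(cv2.boundingRect(k),r)
cv2.imwrite('pics/w1z.png',cv2.resize(im[75:290,170:380],None,fx=2.75,fy=2.75,interpolation=cv2.INTER_CUBIC))
E
```

```text
C [572.769   3.852 103.   ]
[614.93   77.066 103.   ] 84.48514666428346 60.06383367414789
[644.39  -37.101 103.   ] 82.5033053464852 -29.76080146693072
[531.916 -68.485 103.   ] 83.07597051309337 -119.45532118261964
[499.838  43.93  103.   ] 83.21676244903126 151.21002086924145
wing [543.799   3.896 142.   ]
wing [549.006  21.598 142.   ]
wing [598.369 -13.005 142.   ]
wing [603.719   2.351 142.   ]
keeper tips [array([512.738,  23.998, 106.   ]), array([638.752, -18.373, 106.   ])]
(269, 83, 57, 61) ((500.08453369140625, 43.9320182800293), (55.477020263671875, 55.34062194824219), 34.100189208984375)
(182, 154, 50, 26) ((518.9869384765625, -62.5035400390625), (52.953453063964844, 23.00872802734375), 58.17529296875)
(5, 194, 82, 38) ((503.7699890136719, -249.3269500732422), (78.63626861572266, 43.97148895263672), 78.38829040527344)
(468, 0, 92, 83) ((492.96368408203125, 279.9599304199219), (83.6174545288086, 77.96566009521484), 4.124367713928223)
(470, 123, 53, 53) ((611.9657592773438, 247.19654846191406), (56.6540412902832, 56.42142105102539), 47.98464584350586)
(107, 354, 60, 66) ((798.2880859375, -298.4049987792969), (40.510169982910156, 160.97903442382812), 35.478271484375)
(455, 284, 38, 44) ((814.4070434570312, 197.66720581054688), (68.92342376708984, 33.9863166809082), 30.79678726196289)
(287, 282, 51, 23) ((722.4650268554688, -7.180774688720703), (67.72035217285156, 21.51041030883789), 85.1017837524414)
(276, 132, 14, 38) ((533.0906372070312, 16.829221725463867), (14.672303199768066, 41.76451873779297), 71.27794647216797)
(311, 191, 36, 13) ((602.47119140625, 50.936790466308594), (41.944801330566406, 14.368904113769531), 73.08031463623047)
(278, 237, 12, 18) ((644.69482421875, -20.528444290161133), (13.96390438079834, 23.28853416442871), 70.79143524169922)
```

View pics/w1z.png

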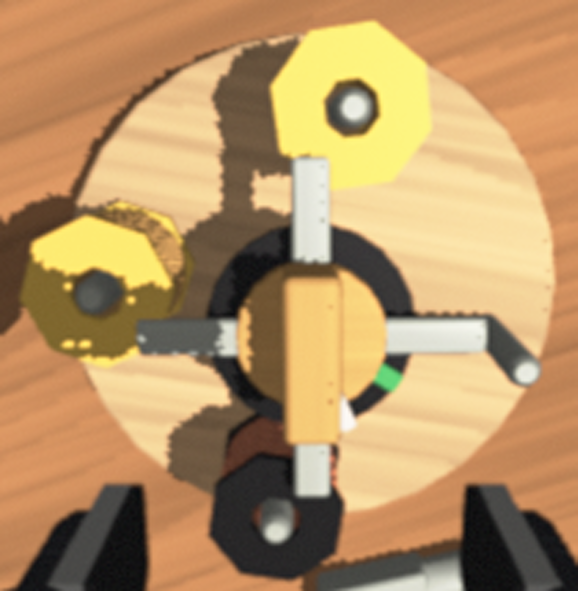

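Call:
carry_out(
  moves=[
    [[3.4,60,2,0,0,0,45],[3.4,104,2,0,0,0,45],[3.4,104,2,0,0,0,45],[3.4,104,2,0,0,0,45],[3.4,104,2,0,0,0,10],[3.4,104,2,0,0,0,10],[3.4,104,2,0,0,0,10],[3.4,104,2,0,0,0,10],[3.4,104,2,0,0,0,10],[3.4,104,2,0,0,0,10]],
  ],
  squeeze=40,
)

```text
clock: 3.95
position: [573.5, 3.4, 116.1]
orientation: [-1.571, 0.0, -0.335]
wrist_force: [0.1, 0.5, 0.5]
finger_gap: 10.0
```

```bash
python3 - <<'E'
from led import *
did([3.4,104,2,0,0,0])
from h import *
print(env.sense())
im,c=snap('wrist','w2')
im,c=snap('scene','s2',(170,150,370,310),3.5)
E
```

```text
cmd [573.7    3.33 116.2  -19.21]
{'clock': 3.95, 'q': array([ 0.006,  0.227, -0.086,  1.258,  0.   ,  0.341]), 'dq': array([ 0.001,  0.001,  0.002, -0.   , -0.   ,  0.001]), 'effort': array([ -0.002, -49.844,  34.994,   0.004,  -0.   ,   0.   ]), 'position': array([573.533,   3.396, 116.111]), 'orientation': array([-1.571,  0.   , -0.335]), 'wrist_force': array([0.12 , 0.474, 0.52 ]), 'torque': array([-0.029, -0.023,  0.019]), 'finger_gap': 10.035770394505981}
```

View pics/w2.png

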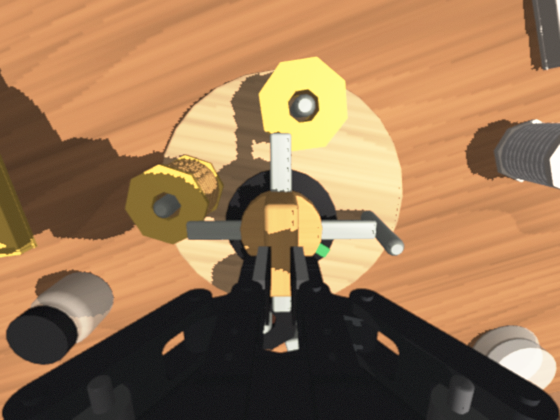

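View pics/s2.png

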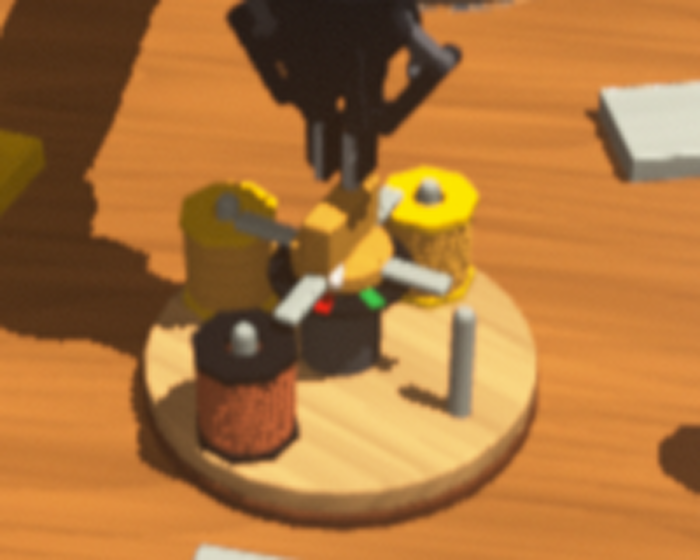

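```bash
python3 - <<'E'
from h import *
s=env.sense()
for n in ['wrist','scene','top']:
    c=cam(n,s)
    print(n,'tcp',proj(c,s['position']),'gp',proj(c,s['position']+[0,0,19]),'wingtop ends',[proj(c,[573.7+30*k*.946,3.3-30*k*.325,142]) for k in(-1,0,1)])
p=proj(cam('scene'),s['position']); print((p-[170,150])*3.5)
im,c=snap('top','t2',(230,115,360,245),4.5)
E
```

```text
wrist tcp [281.839 234.824] gp [281.982 246.747] wingtop ends [array([281.839, 202.291]), array([281.954, 251.933]), array([282.059, 296.722])]
scene tcp [267.682 215.999] gp [267.702 208.236] wingtop ends [array([274.705, 197.518]), array([267.651, 205.407]), array([260.283, 213.648])]
top tcp [292.784 175.085] gp [292.751 173.747] wingtop ends [array([287.89 , 186.164]), array([292.785, 173.194]), array([297.656, 160.286])]
[341.887 230.995]
```

View pics/t2.png

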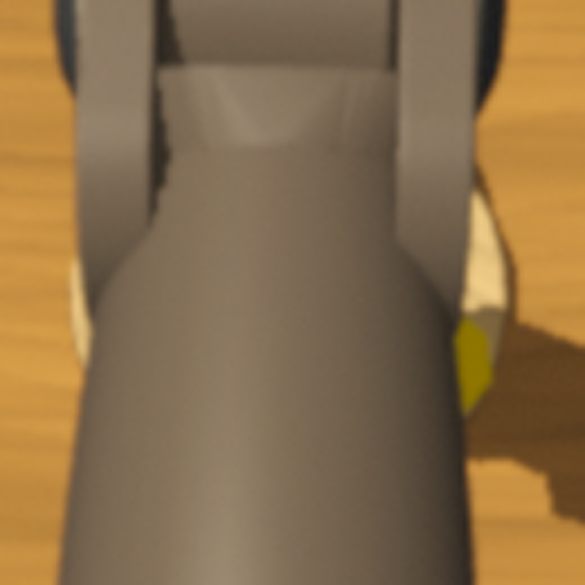

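```bash
python3 - <<'E'
import cv2
im=cv2.imread('pics/w2.png'); cv2.imwrite('pics/w2z.png',cv2.resize(im[180:330,200:370],None,fx=3.8,fy=3.8,interpolation=cv2.INTER_CUBIC))
E
```

```text
(no output)
```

View pics/w2z.png

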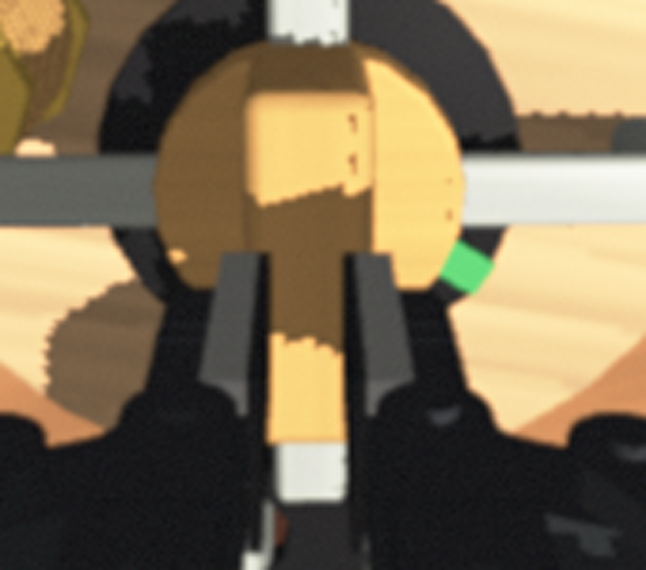

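The pictures show the fingertips above the wing, about 35–45 mm behind the stated TCP. The wrist view has the pads at a depth of about 145 mm, and the scene view agrees. I'll open and go lower in small steps, watching the force.

Call:
carry_out(
  moves=[
    [[0,0,0,0,0,0,40],[0,0,0,0,0,0,40],[0,0,0,0,0,0,40],[0,6,0,0,0,0,40],[0,12,0,0,0,0,40],[0,18,0,0,0,0,40],[0,18,0,0,0,0,40],[0,18,0,0,0,0,40],[0,18,0,0,0,0,40],[0,18,0,0,0,0,40]],
  ],
)

```text
clock: 5.35
position: [573.8, 3.4, 98.4]
orientation: [-1.571, -0.0, -0.335]
wrist_force: [0.2, 0.4, -0.6]
finger_gap: 40.0
```

```bash
python3 - <<'E'
from led import *
did([0,18,0,0,0,0])
from h import *
im,c=snap('wrist','w3',(150,150,410,350),3)
im,c=snap('scene','s3',(190,140,350,290),4)
E
```

```text
cmd [573.7    3.33  98.2  -19.21]
```

View pics/w3.png

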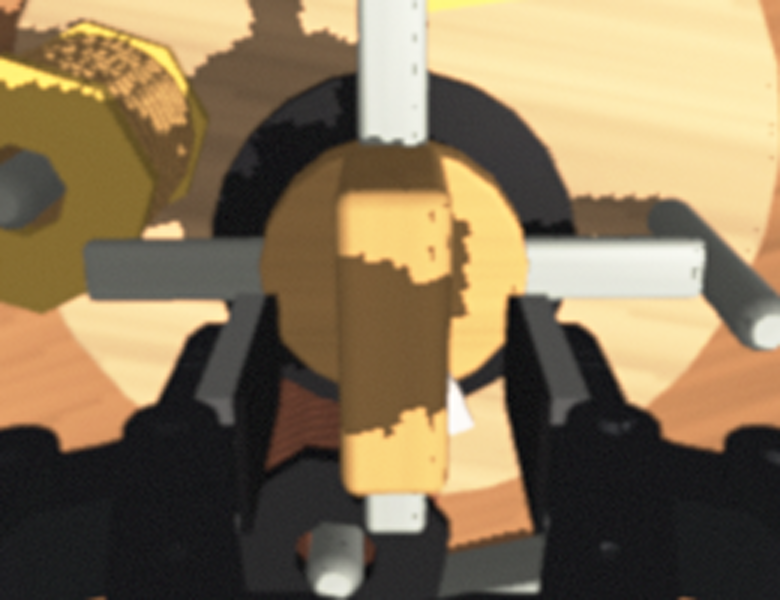

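View pics/s3.png

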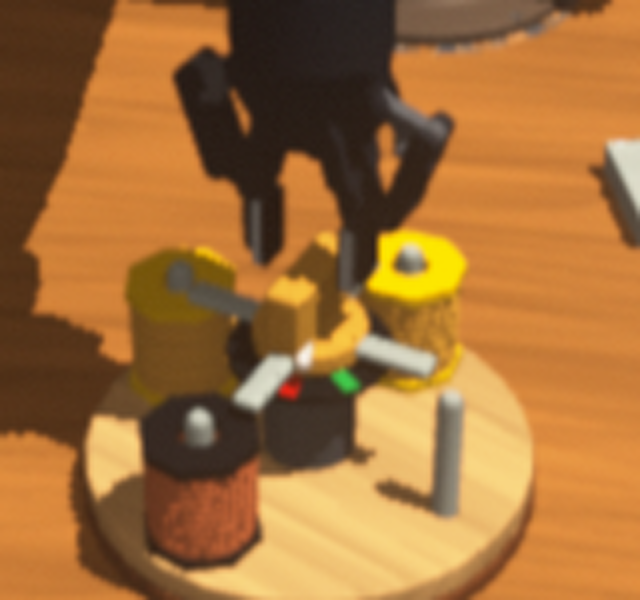

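```bash
python3 - <<'E'
from h import *
c=cam('scene'); s=env.sense()
for dz in (0,20,30,35,40,45):
    print(dz,[(proj(c,s['position']+np.array([0.329*k,.944*k,dz]))-[190,140])*4 for k in(-24,24)])
E
```

```text
0 [array([268.403, 318.637]), array([353.589, 346.679])]
20 [array([267.98 , 286.724]), array([354.193, 314.562])]
30 [array([267.765, 270.48 ]), array([354.5 , 298.21])]
35 [array([267.657, 262.285]), array([354.655, 289.958])]
40 [array([267.547, 254.04 ]), array([354.811, 281.656])]
45 [array([267.437, 245.746]), array([354.968, 273.303])]
```

Both fingertips lie about 35 mm behind the stated TCP, so I'll treat the real finger end as TCP + 35 mm in height. Going down 18 mm more and closing.

Call:
carry_out(
  moves=[
    [[0,6,0,0,0,0,40],[0,12,0,0,0,0,40],[0,17,0,0,0,0,40],[0,17,0,0,0,0,40],[0,17,0,0,0,0,5],[0,17,0,0,0,0,5],[0,17,0,0,0,0,5],[0,17,0,0,0,0,5],[0,17,0,0,0,0,5],[0,17,0,0,0,0,5]],
  ],
  squeeze=40,
)

```text
clock: 6.7
position: [573.8, 3.7, 81.5]
orientation: [-1.57, -0.0, -0.335]
wrist_force: [0.5, 3.4, 1.7]
finger_gap: 18.9
```

Call:
carry_out(
  moves=[
    [[0,0,0,0,-5,0,5],[0,0,0,0,-10,0,5],[0,0,0,0,-15,0,5],[0,0,0,0,-20,0,5],[0,0,0,0,-25,0,5],[0,0,0,0,-30,0,5],[0,0,0,0,-34.5,0,5],[0,0,0,0,-34.5,0,5],[0,0,0,0,-34.5,0,5],[0,0,0,0,-34.5,0,5]],
  ],
)

```text
clock: 7.95
position: [573.8, 3.1, 81.4]
orientation: [-1.571, -0.0, 0.266]
wrist_force: [0.9, -0.6, 3.1]
finger_gap: 19.1
```

```bash
python3 - <<'E'
from led import *
did([0,17,0,0,0,0]);did([0,0,0,0,-34.5,0])
from h import *
print(env.sense())
im,c=snap('wrist','w4',(150,150,410,350),3)
E
```

```text
cmd [573.7    3.33  81.19 -19.21]
cmd [573.7    3.33  81.19  15.29]
{'clock': 7.95, 'q': array([ 0.006,  0.239, -0.149,  1.183, -0.001, -0.26 ]), 'dq': array([ 0.001,  0.   , -0.001, -0.001, -0.001, -0.003]), 'effort': array([ -0.165, -47.892,  32.712,   0.065,  -0.121,  -0.008]), 'position': array([573.811,   3.101,  81.432]), 'orientation': array([-1.571, -0.   ,  0.266]), 'wrist_force': array([ 0.858, -0.61 ,  3.062]), 'torque': array([ 0.091, -0.028, -0.016]), 'finger_gap': 19.076569888304252}
```

View pics/w4.png

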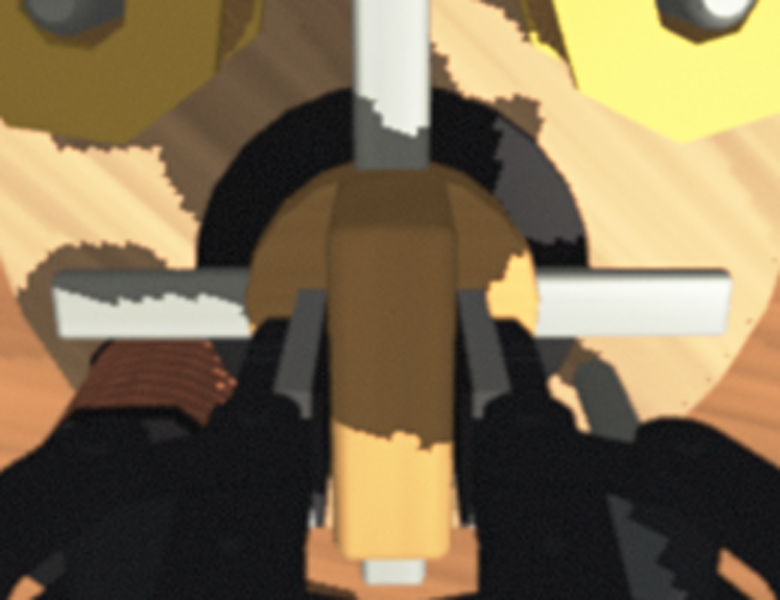

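Collar is at about 44.6° (0.78 rad) and the keepers stand midway between spindles. Now I release, rise and move over the gold bobbin near (499.6,44.2).

```bash
python3 - <<'E'
from led import *
print(to(573.7,3.3,140,15.29),to(499.6,44.2,140,-10.9))
E
```

```text
[np.float64(-0.0), np.float64(-58.8), np.float64(-0.0), 0, 0.0, 0] [np.float64(-60.7), np.float64(-58.8), np.float64(59.0), 0, 26.2, 0]
```

Call:
carry_out(
  moves=[
    [[0,0,0,0,0,0,40],[0,0,0,0,0,0,40],[0,0,0,0,0,0,40],[0,-59,0,0,0,0,40],[0,-59,0,0,0,0,40],[-60.7,-59,59,0,26.2,0,66],[-60.7,-59,59,0,26.2,0,66],[-60.7,-59,59,0,26.2,0,66],[-60.7,-59,59,0,26.2,0,66],[-60.7,-59,59,0,26.2,0,66]],
  ],
)

```text
clock: 9.25
position: [499.6, 44.2, 139.9]
orientation: [-1.571, 0.0, -0.189]
wrist_force: [0.1, -0.1, -0.5]
finger_gap: 66.1
```

```bash
python3 - <<'E'
from led import *
did([-60.7,-59,59,0,26.2,0])
from h import *
print(env.sense()['position'])
im,c=snap('wrist','w5')
m,cs=blobs(im,(22,120,60),(34,255,255),150)
for k in cs:
    Q=np.array([ray(c,u,v,94)[:2] for u,v in cv2.convexHull(k).reshape(-1,2)],np.float32); print(cv2.boundingRect(k),cv2.minAreaRect(Q))
print(proj(c,[499.6,44.2,103]),proj(c,[532.4,-70.3,103]))
E
```

```text
cmd [499.59  44.23 140.2  -10.91]
[499.579  44.183 139.872]
(125, 243, 61, 56) ((527.3680419921875, -76.853759765625), (41.910614013671875, 57.28614807128906), 41.89750289916992)
(248, 181, 69, 66) ((500.65185546875, 44.117897033691406), (54.880859375, 55.39524841308594), 35.886043548583984)
(0, 208, 18, 66) ((479.4994201660156, -191.08978271484375), (13.633072853088379, 59.299095153808594), 74.42727661132812)
[281.693 217.316] [155.342 277.707]
```

View pics/w5.png

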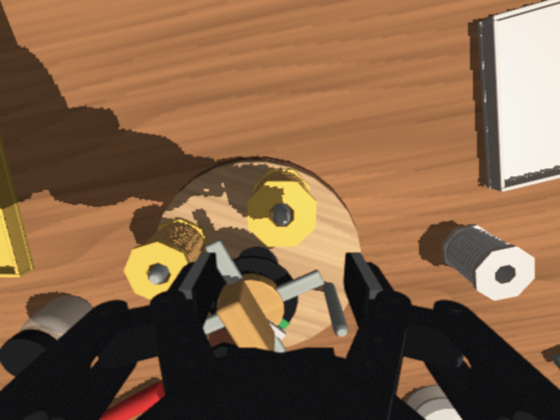

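The bobbin's tip is at (283,213) and the octagon angle about 35°, so the jaws line up with a flat. Descending.

Call:
carry_out(
  moves=[
    [[0.5,40,0,0,-0.9,0,66],[0.5,75,0,0,-0.9,0,66],[0.5,100,0,0,-0.9,0,66],[0.5,117,0,0,-0.9,0,66],[0.5,117,0,0,-0.9,0,66],[0.5,117,0,0,-0.9,0,45],[0.5,117,0,0,-0.9,0,45],[0.5,117,0,0,-0.9,0,45],[0.5,117,0,0,-0.9,0,45],[0.5,117,0,0,-0.9,0,45]],
  ],
  squeeze=50,
)

```text
clock: 10.55
position: [500.4, 44.2, 23.6]
orientation: [-1.571, -0.001, -0.174]
wrist_force: [-0.1, 0.4, 1.7]
finger_gap: 55.4
```

```bash
python3 - <<'E'
from led import *
did([.5,117,0,0,-.9,0])
import numpy as np
a=np.radians(-11.8)
for k in(-40,40): print(449.7+k*np.cos(a),-301.8+k*np.sin(a))
b=get(); b2=[b[0],b[1],b[2]+100,b[3]]
print(to(480.8,-160,b2[2],-12))
x,y=449.7-40*np.cos(a),-301.8-40*np.sin(a)
print(to(x,y,b2[2],-11.8))
E
```

```text
cmd [500.08  44.14  23.19 -10.01]
410.5453044495326 -293.6201579263284
488.8546955504674 -309.97984207367165
[np.float64(16.5), np.float64(-100.0), np.float64(-204.4), 0, 2.0, 0]
[np.float64(-29.5), np.float64(-100.0), np.float64(-348.2), 0, 1.8, 0]
```

Call:
carry_out(
  moves=[
    [[0,-15,0,0,0,0,45],[0,-30,0,0,0,0,45],[0,-50,0,0,0,0,45],[0,-70,0,0,0,0,45],[0,-90,0,0,0,0,45],[0,-100,0,0,0,0,45],[0,-100,0,0,0,0,45],[0,-100,0,0,0,0,45],[0,-100,0,0,0,0,45],[0,-100,0,0,0,0,45]],
  ],
  squeeze=60,
)

```text
clock: 11.8
position: [499.6, 44.1, 122.6]
orientation: [-1.571, 0.001, -0.175]
wrist_force: [-0.2, 0.7, -2.1]
finger_gap: 55.0
```

Call:
carry_out(
  moves=[
    [[-3,0,-30,0,1.8,0,45],[-6,0,-75,0,1.8,0,45],[-10,0,-120,0,1.8,0,45],[-14,0,-165,0,1.8,0,45],[-18,0,-210,0,1.8,0,45],[-22,0,-255,0,1.8,0,45],[-26,0,-300,0,1.8,0,45],[-29.5,0,-335,0,1.8,0,45],[-29.5,0,-348,0,1.8,0,45],[-29.5,0,-348,0,1.8,0,45]],
  ],
)

```text
clock: 13.05
position: [410.4, -293.6, 122.9]
orientation: [-1.57, 0.0, -0.207]
wrist_force: [0.5, -0.0, -3.3]
finger_gap: 55.2
```

```bash
python3 - <<'E'
from led import *
did([0,-100,0,0,0,0]);did([-29.5,0,-348,0,1.8,0])
from h import *
s=env.sense();print(s['position'],s['finger_gap'],s['wrist_force'])
im,c=snap('wrist','w6')
im,c=snap('scene','s6')
E
```

```text
cmd [500.08  44.14 123.2  -10.01]
cmd [ 410.54 -293.44  123.2   -11.81]
[ 410.375 -293.58   122.897] 55.24771699042225 [ 0.478 -0.038 -3.267]
```

View pics/w6.png

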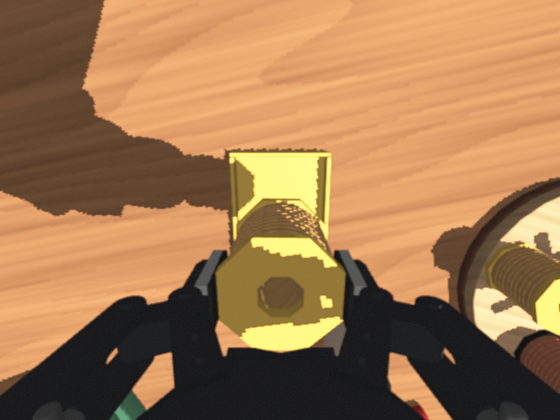

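View pics/s6.png

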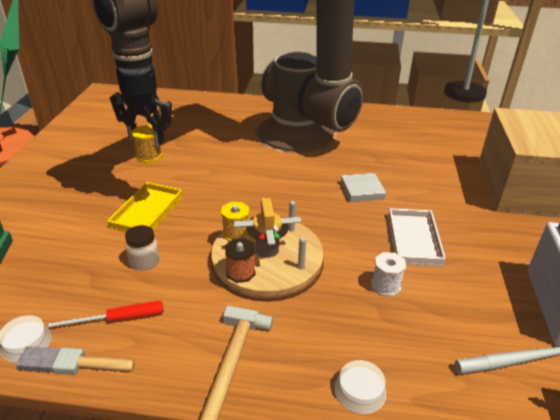

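```bash
python3 - <<'E'
from h import *
c=cam('wrist'); print(ray(c,280,152,22), ray(c,230,152,22),ray(c,330,152,22))
a=np.radians(-11.8);d=np.array([np.cos(a),np.sin(a)]);print(np.array([449.7,-301.8])-84*d)
E
```

```text
[ 367.26  -284.845   22.   ] [ 357.537 -331.619   22.   ] [ 376.984 -238.073   22.   ]
[ 367.475 -284.622]
```

Call:
carry_out(
  moves=[
    [[0,30,0,0,0,0,45],[0,60,0,0,0,0,45],[0,85,0,0,0,0,45],[0,105,0,0,0,0,45],[0,118,0,0,0,0,45],[0,124.5,0,0,0,0,45],[0,124.5,0,0,0,0,45],[0,124.5,0,0,0,0,68],[0,124.5,0,0,0,0,68],[0,124.5,0,0,0,0,68]],
  ],
)

```text
clock: 14.4
position: [410.9, -293.8, -0.7]
orientation: [-1.571, -0.001, -0.206]
wrist_force: [0.9, -0.1, 0.5]
finger_gap: 68.0
```

```bash
python3 - <<'E'
from led import *
did([0,124.5,0,0,0,0]); print(to(532.4,-70.3,140,60))
E
```

```text
cmd [ 410.54 -293.44   -1.31  -11.81]
[np.float64(73.6), np.float64(-141.3), np.float64(243.4), 0, -71.8, 0]
```

Call:
carry_out(
  moves=[
    [[0,-40,0,0,0,0,68],[0,-90,0,0,0,0,68],[0,-141,0,0,-8,0,68],[15,-141,50,0,-18,0,68],[30,-141,100,0,-28,0,68],[45,-141,150,0,-38,0,68],[60,-141,200,0,-48,0,68],[73.6,-141,243,0,-58,0,68],[73.6,-141,243,0,-68,0,68],[73.6,-141,243,0,-71.8,0,68]],
  ],
)

```text
clock: 15.65
position: [532.6, -69.8, 139.8]
orientation: [-1.571, 0.0, 1.052]
wrist_force: [1.0, -0.2, 0.7]
finger_gap: 67.8
```

```bash
python3 - <<'E'
from led import *
did([73.6,-141,243,0,-71.8,0])
from h import *
print(env.sense()['position'],env.sense()['orientation'])
im,c=snap('wrist','w7')
m,cs=blobs(im,(22,120,60),(34,255,255),150)
for k in cs:
    Q=np.array([ray(c,u,v,94)[:2] for u,v in cv2.convexHull(k).reshape(-1,2)],np.float32); print(cv2.boundingRect(k),cv2.minAreaRect(Q))
print(proj(c,[532.4,-70.3,103]))
E
```

```text
cmd [532.32 -70.65 139.7   59.99]
[532.586 -69.799 139.776] [-1.571  0.     1.052]
(266, 201, 27, 25) ((533.0049438476562, -72.075927734375), (20.59062957763672, 21.28175926208496), 60.289459228515625)
[280.703 218.157]
```

View pics/w7.png

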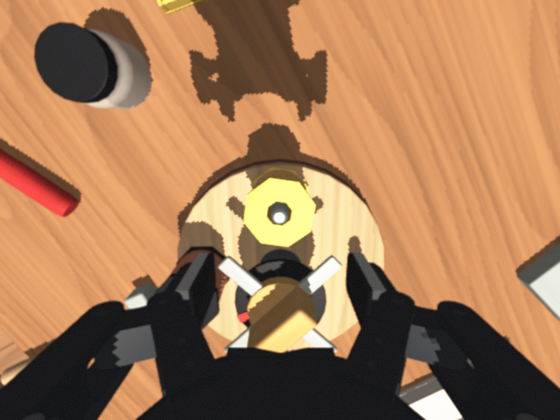

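```bash
python3 - <<'E'
from h import *
im=cv2.imread('pics/w7.png'); c=cam('wrist')
hsv=cv2.cvtColor(im,cv2.COLOR_BGR2HSV); print(hsv[212,260],hsv[180,280],hsv[225,340])
m=cv2.inRange(hsv,np.array((24,100,150)),np.array((36,255,255)))
cs,_=cv2.findContours(m,cv2.RETR_EXTERNAL,cv2.CHAIN_APPROX_NONE)
for k in cs:
  if cv2.contourArea(k)>300:
    Q=np.array([ray(c,u,v,94)[:2] for u,v in cv2.convexHull(k).reshape(-1,2)],np.float32); print(cv2.boundingRect(k),cv2.minAreaRect(Q))
cv2.imwrite('pics/w7z.png',cv2.resize(im[165:260,230:330],None,fx=6,fy=6,interpolation=cv2.INTER_CUBIC))
E
```

```text
[ 29 106 255] [ 29 122 255] [ 23  74 253]
(262, 314, 51, 34) ((586.1565551757812, 35.9218635559082), (51.67428970336914, 18.948583602905273), 16.022401809692383)
(244, 178, 72, 69) ((533.03369140625, -72.35456085205078), (56.29430389404297, 56.28303146362305), 51.89045333862305)
```

View pics/w7z.png

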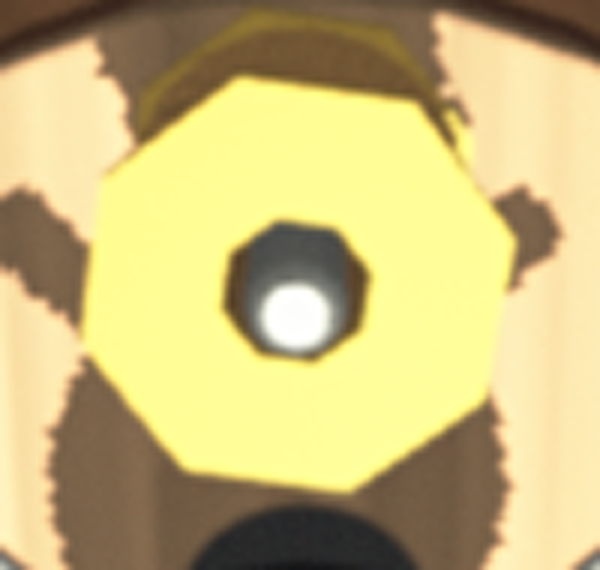

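The octagon's flats are at 51.9° mod 45. I'll turn the tool −8° and go down.

Call:
carry_out(
  moves=[
    [[0,10,-0.4,0,8.1,0,66],[0,40,-0.4,0,8.1,0,66],[0,75,-0.4,0,8.1,0,66],[0,100,-0.4,0,8.1,0,66],[0,116.5,-0.4,0,8.1,0,66],[0,116.5,-0.4,0,8.1,0,45],[0,116.5,-0.4,0,8.1,0,45],[0,116.5,-0.4,0,8.1,0,45],[0,116.5,-0.4,0,8.1,0,45],[0,116.5,-0.4,0,8.1,0,45]],
  ],
  squeeze=60,
)

```text
clock: 16.95
position: [532.7, -70.8, 23.4]
orientation: [-1.571, -0.0, 0.906]
wrist_force: [-0.4, 0.7, -2.6]
finger_gap: 55.3
```

Call:
carry_out(
  moves=[
    [[0,-15,0,0,0,0,45],[0,-30,0,0,0,0,45],[0,-50,0,0,0,0,45],[0,-70,0,0,0,0,45],[0,-90,0,0,0,0,45],[0,-100,0,0,0,0,45],[0,-100,0,0,0,0,45],[0,-100,0,0,0,0,45],[0,-100,0,0,0,0,45],[0,-100,0,0,0,0,45]],
  ],
)

```text
clock: 18.2
position: [532.3, -70.7, 122.6]
orientation: [-1.57, 0.001, 0.906]
wrist_force: [-0.2, -0.4, -2.8]
finger_gap: 55.3
```

```bash
python3 - <<'E'
from led import *
did([0,116.5,-.4,0,8.1,0]);did([0,-100,0,0,0,0])
print(to(489,-310,123.2,-11.8))
from h import *
s=env.sense();print(s['position'],s['finger_gap'],s['wrist_force'])
E
```

```text
cmd [532.66 -70.85  23.19  51.89]
cmd [532.66 -70.85 123.2   51.89]
[np.float64(-215.1), np.float64(-0.0), np.float64(-113.2), 0, 63.7, 0]
[532.253 -70.745 122.58 ] 55.29619356057205 [-0.153 -0.397 -2.787]
```

Call:
carry_out(
  moves=[
    [[-20,0,-11,0,4,0,45],[-50,0,-26,0,11,0,45],[-80,0,-42,0,19,0,45],[-110,0,-58,0,27,0,45],[-140,0,-74,0,36,0,45],[-170,0,-90,0,45,0,45],[-195,0,-103,0,54,0,45],[-215,0,-113.2,0,61,0,45],[-215,0,-113.2,0,63.7,0,45],[-215,0,-113.2,0,63.7,0,45]],
  ],
)

```text
clock: 19.45
position: [488.7, -310.0, 122.8]
orientation: [-1.57, 0.001, -0.206]
wrist_force: [0.4, 0.8, -3.1]
finger_gap: 55.2
```

```bash
python3 - <<'E'
from led import *
did([-215,0,-113.2,0,63.7,0])
from h import *
s=env.sense();print(s['position'],s['finger_gap'],s['wrist_force'])
im,c=snap('wrist','w8')
E
```

```text
cmd [ 489.04 -309.88  123.2   -11.81]
[ 488.728 -310.038  122.768] 55.18188765326343 [ 0.39   0.846 -3.107]
```

View pics/w8.png

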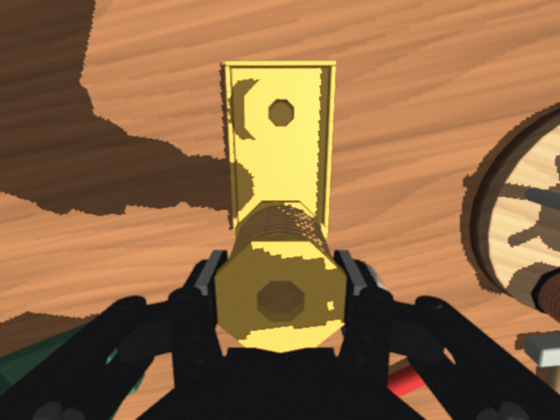

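The first gold stands in the tray, with its bore at (281,112), and the second is held over the free half. Lowering it.

Call:
carry_out(
  moves=[
    [[0,30,0,0,0,0,45],[0,60,0,0,0,0,45],[0,85,0,0,0,0,45],[0,105,0,0,0,0,45],[0,118,0,0,0,0,45],[0,124.5,0,0,0,0,45],[0,124.5,0,0,0,0,45],[0,124.5,0,0,0,0,68],[0,124.5,0,0,0,0,68],[0,124.5,0,0,0,0,68]],
  ],
)

```text
clock: 20.75
position: [489.5, -310.1, -0.6]
orientation: [-1.571, -0.001, -0.206]
wrist_force: [-0.1, 0.6, -0.0]
finger_gap: 67.9
```

```bash
python3 - <<'E'
from led import *
did([0,124.5,0,0,0,0])
print(to(489,-310,170,-11.8)); print(to(555,190,170,40))
b=get(); b[2]=170; print(to(480,0,170,0,b))
E
```

```text
cmd [ 489.04 -309.88   -1.31  -11.81]
[np.float64(-0.0), np.float64(-171.3), np.float64(-0.1), 0, -0.0, 0]
[np.float64(-37.7), np.float64(-171.3), np.float64(502.8), 0, -51.8, 0]
[np.float64(-72.3), np.float64(-0.0), np.float64(301.5), 0, -11.8, 0]
```

Call:
carry_out(
  moves=[
    [[0,-40,0,0,0,0,68],[0,-95,0,0,0,0,68],[0,-150,0,0,0,0,68],[0,-171,40,0,0,0,68],[0,-171,90,0,-5,0,68],[0,-171,140,0,-10,0,68],[0,-171,190,0,-15,0,68],[0,-171,240,0,-15,0,68],[0,-171,260,0,-15,0,68],[0,-171,260,0,-15,0,68]],
  ],
)

```text
clock: 22.0
position: [542.4, -54.5, 169.9]
orientation: [-1.571, -0.0, 0.058]
wrist_force: [0.5, 0.6, -0.1]
finger_gap: 68.1
```

```bash
python3 - <<'E'
from led import *
did([0,-171,260,0,-15,0])
print(to(600,230,170,3))
E
```

```text
cmd [542.25 -55.38 169.7    3.19]
[np.float64(73.5), np.float64(-0.3), np.float64(281.7), 0, 0.2, 0]
```

Call:
carry_out(
  moves=[
    [[8,0,35,0,0,0,68],[22,0,85,0,0,0,68],[36,0,135,0,0,0,68],[50,0,185,0,0,0,68],[62,0,235,0,0,0,68],[73.5,0,270,0,0,0,68],[73.5,0,281,0,0,0,68],[73.5,0,281,0,0,0,68],[73.5,0,281,0,0,0,68],[73.5,0,281,0,0,0,68]],
  ],
)

```text
clock: 23.25
position: [600.0, 228.0, 170.1]
orientation: [-1.571, -0.0, 0.054]
wrist_force: [0.5, 0.2, 0.4]
finger_gap: 67.9
```

```bash
python3 - <<'E'
from led import *
did([73.5,0,281,0,0,0])
from h import *
print(env.sense()['position'],env.sense()['orientation'])
im,c=snap('wrist','w9')
m,cs=blobs(im,(0,0,175),(179,50,255),150)
for k in cs:
    Q=np.array([ray(c,u,v,64)[:2] for u,v in cv2.convexHull(k).reshape(-1,2)],np.float32); print(cv2.boundingRect(k),cv2.minAreaRect(Q))
E
```

```text
cmd [600.   229.27 169.7    3.19]
[599.983 227.966 170.129] [-1.571 -0.     0.054]
(325, 0, 104, 138) ((480.7499694824219, 304.0675048828125), (112.89722442626953, 84.44561004638672), 3.937865972518921)
(229, 180, 55, 63) ((621.3248901367188, 206.35618591308594), (55.351654052734375, 65.3603515625), 47.35736846923828)
(58, 280, 69, 20) ((722.6192016601562, 21.272216796875), (75.15391540527344, 19.99496078491211), 84.87077331542969)
(28, 185, 29, 52) ((629.8233032226562, -18.029125213623047), (54.954872131347656, 20.430849075317383), 16.049684524536133)
```

View pics/w9.png

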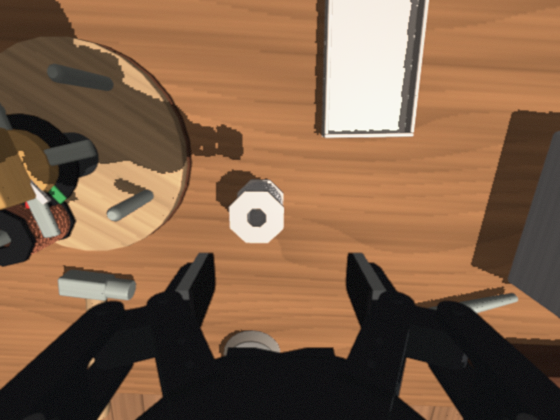

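silver2 has been knocked. Its bore is now at (256,217), it still stands, and its flats lie nearly along the image axes. Measuring it again.

```bash
python3 - <<'E'
from h import *
im=cv2.imread('pics/w9.png'); c=cam('wrist')
print(ray(c,256.5,217,64))
hsv=cv2.cvtColor(im,cv2.COLOR_BGR2HSV); roi=hsv[170:260,215:300]
for vt in (200,225,240):
    m=np.zeros(im.shape[:2],np.uint8); m[170:260,215:300]=cv2.inRange(roi,np.array((0,0,vt)),np.array((179,60,255)))
    m=cv2.morphologyEx(m,cv2.MORPH_OPEN,np.ones((5,5)))
    cs,_=cv2.findContours(m,cv2.RETR_EXTERNAL,cv2.CHAIN_APPROX_NONE); k=max(cs,key=cv2.contourArea)
    Q=np.array([ray(c,u,v,64)[:2] for u,v in cv2.convexHull(k).reshape(-1,2)],np.float32); print(vt,cv2.boundingRect(k),cv2.minAreaRect(Q))
cv2.imwrite('pics/w9z.png',cv2.resize(im[170:255,215:300],None,fx=6,fy=6,interpolation=cv2.INTER_CUBIC))
snap('top','t9',(150,110,260,210),5)
E
```

```text
[624.266 203.636  64.   ]
200 (230, 192, 54, 51) ((625.0023193359375, 203.40118408203125), (54.85896682739258, 55.641380310058594), 3.1482696533203125)
225 (230, 192, 54, 51) ((625.3869018554688, 203.3478546142578), (54.89490509033203, 55.27067565917969), 46.95800018310547)
240 (231, 193, 52, 49) ((624.9454956054688, 203.40684509277344), (52.66221618652344, 53.55836868286133), 3.148493528366089)
```

View pics/w9z.png

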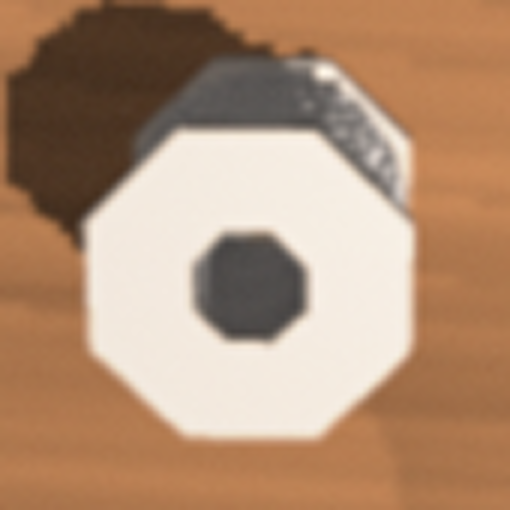

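```bash
python3 - <<'E'
from led import *
print(to(625,203.5,-6,3.19))
E
```

```text
[np.float64(23.5), np.float64(175.7), np.float64(-27.1), 0, -0.0, 0]
```

Call:
carry_out(
  moves=[
    [[23.5,20,-27,0,0,0,68],[23.5,65,-27,0,0,0,68],[23.5,110,-27,0,0,0,68],[23.5,150,-27,0,0,0,68],[23.5,175.5,-27,0,0,0,68],[23.5,175.5,-27,0,0,0,68],[23.5,175.5,-27,0,0,0,45],[23.5,175.5,-27,0,0,0,45],[23.5,175.5,-27,0,0,0,45],[23.5,175.5,-27,0,0,0,45]],
  ],
  squeeze=60,
)

```text
clock: 24.6
position: [625.6, 203.9, -4.6]
orientation: [-1.57, -0.002, 0.056]
wrist_force: [0.7, -0.5, 4.1]
finger_gap: 54.9
```

```bash
python3 - <<'E'
from led import *
did([23.5,175.5,-27,0,0,0])
b=get();print(to(455.4,313.4,60,3.19))
E
```

```text
cmd [624.97 203.62  -5.81   3.19]
[np.float64(-163.2), np.float64(-65.8), np.float64(119.0), 0, -0.0, 0]
```

Gripped at 54.9 mm. Lifting it and carrying it to the white tray.

Call:
carry_out(
  moves=[
    [[0,-15,0,0,0,0,45],[0,-40,0,0,0,0,45],[0,-66,0,0,0,0,45],[-25,-66,18,0,0,0,45],[-60,-66,44,0,0,0,45],[-95,-66,70,0,0,0,45],[-130,-66,96,0,0,0,45],[-155,-66,114,0,0,0,45],[-163.2,-66,119,0,0,0,45],[-163.2,-66,119,0,0,0,45]],
  ],
)

```text
clock: 25.85
position: [455.3, 313.6, 60.7]
orientation: [-1.571, -0.001, 0.057]
wrist_force: [0.7, -0.2, -2.2]
finger_gap: 55.1
```

```bash
python3 - <<'E'
from led import *
did([-163.2,-66,119,0,0,0])
from h import *
s=env.sense();print(s['position'],s['finger_gap'],s['wrist_force'])
im,c=snap('wrist','w10')
E
```

```text
cmd [455.4  313.36  60.19   3.19]
[455.326 313.573  60.712] 55.090488570919675 [ 0.716 -0.189 -2.165]
```

View pics/w10.png

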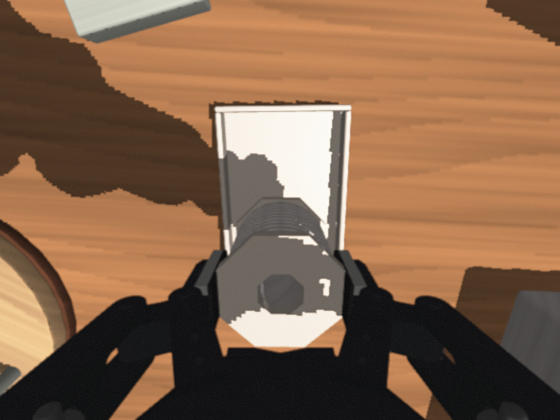

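Silver is held centred over the white tray, whose rim spans columns 217–350. Lowering.

Call:
carry_out(
  moves=[
    [[0,20,0,0,0,0,45],[0,40,0,0,0,0,45],[0,54,0,0,0,0,45],[0,61,0,0,0,0,45],[0,61,0,0,0,0,45],[0,61,0,0,0,0,68],[0,61,0,0,0,0,68],[0,61,0,0,0,0,68],[0,20,0,0,0,0,68],[0,-40,0,0,0,0,68]],
  ],
)

```text
clock: 27.15
position: [454.0, 312.6, 99.6]
orientation: [-1.573, 0.003, 0.056]
wrist_force: [1.4, 0.2, 1.0]
finger_gap: 68.2
```

```bash
python3 - <<'E'
from led import *
did([0,-40,0,0,0,0])
print(to(520,170,150,3)); print(to(573.7,3.3,140,15.3))
from h import *
snap('top','t10'); snap('scene','s10')
E
```

```text
cmd [455.4  313.36 100.2    3.19]
[np.float64(56.5), np.float64(-49.8), np.float64(-146.7), 0, 0.2, 0]
[np.float64(100.9), np.float64(-39.8), np.float64(-316.2), 0, -12.1, 0]
```

View pics/s10.png

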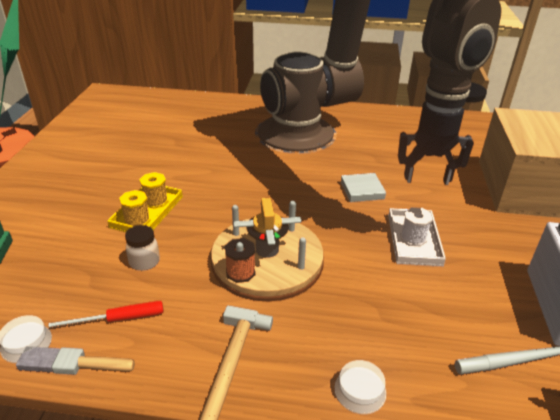

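View pics/t10.png

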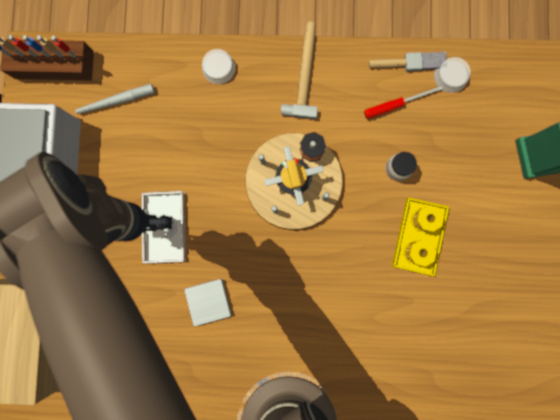

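All three bobbins stand in their trays: gold at (431,217) and (423,253) in the top view, silver in the white one. Back to the collar.

Call:
carry_out(
  moves=[
    [[5,-40,-20,0,0,0,60],[20,-40,-65,0,-2,0,45],[35,-40,-110,0,-4,0,45],[50,-40,-155,0,-6,0,45],[65,-40,-200,0,-8,0,45],[80,-40,-245,0,-10,0,45],[92,-40,-285,0,-12.1,0,45],[100.9,-40,-316.2,0,-12.1,0,45],[100.9,-40,-316.2,0,-12.1,0,45],[100.9,-40,-316.2,0,-12.1,0,45]],
  ],
)

```text
clock: 28.5
position: [573.4, 3.7, 139.9]
orientation: [-1.57, 0.0, 0.267]
wrist_force: [-0.6, -0.3, -0.3]
finger_gap: 45.0
```

```bash
python3 - <<'E'
from led import *
did([100.9,-40,-316.2,0,-12.1,0])
print(to(573.7,3.3,81.2,15.3))
from h import *
s=env.sense();print(s['position'],s['finger_gap'])
im,c=snap('wrist','w11')
E
```

```text
cmd [573.74   3.26 140.2   15.29]
[np.float64(-0.0), np.float64(59.0), np.float64(0.0), 0, -0.0, 0]
[573.376   3.718 139.924] 44.989330736001335
```

View pics/w11.png

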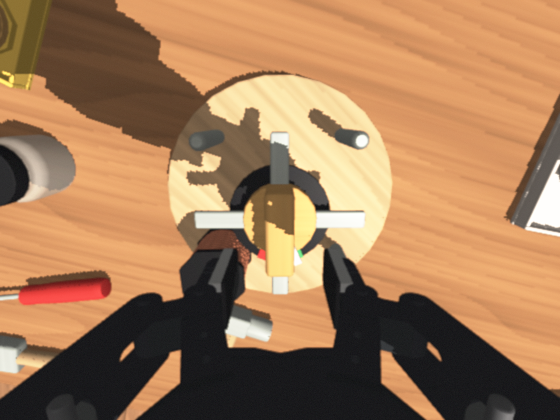

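The wing is upright in the picture (columns 265–295), so the jaws are aligned with it. Descending and gripping.

Call:
carry_out(
  moves=[
    [[0,25,0,0,0,0,42],[0,45,0,0,0,0,42],[0,59,0,0,0,0,42],[0,59,0,0,0,0,42],[0,59,0,0,0,0,5],[0,59,0,0,0,0,5],[0,59,0,0,0,0,5],[0,59,0,0,0,0,5],[0,59,0,0,0,0,5],[0,59,0,0,0,0,5]],
  ],
  squeeze=40,
)

```text
clock: 29.8
position: [574.3, 3.3, 82.3]
orientation: [-1.571, -0.002, 0.267]
wrist_force: [-0.5, -0.2, 4.8]
finger_gap: 19.7
```

Call:
carry_out(
  moves=[
    [[0,0,0,0,5.5,0,5],[0,0,0,0,11,0,5],[0,0,0,0,17,0,5],[0,0,0,0,23,0,5],[0,0,0,0,29,0,5],[0,0,0,0,35,0,5],[0,0,0,0,40,0,5],[0,0,0,0,44,0,5],[0,0,0,0,45,0,5],[0,0,0,0,45,0,5]],
  ],
)

```text
clock: 31.05
position: [574.4, 3.7, 82.3]
orientation: [-1.569, -0.001, -0.517]
wrist_force: [0.5, 1.1, 6.4]
finger_gap: 19.2
```

```bash
python3 - <<'E'
from led import *
did([0,59,0,0,0,0]);did([0,0,0,0,45,0])
from h import *
s=env.sense();print(s['position'],np.degrees(s['orientation']),s['finger_gap'],s['wrist_force'],s['torque'])
im,c=snap('wrist','w12',(150,150,410,350),3)
E
```

```text
cmd [573.74   3.26  81.19  15.29]
cmd [573.74   3.26  81.19 -29.71]
[574.362   3.705  82.28 ] [-89.909  -0.079 -29.641] 19.230255017148618 [0.531 1.148 6.37 ] [0.099 0.129 0.446]
```

View pics/w12.png

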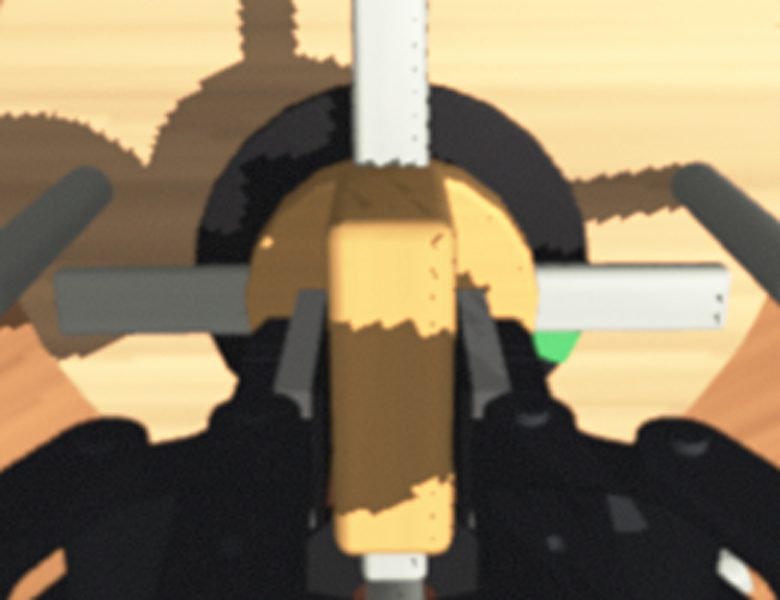

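The wrist moment has risen to 0.45 N m at −29.6°, well over the collar's friction, so it is at the end stop. Releasing and rising.

Call:
carry_out(
  moves=[
    [[0,0,0,0,0,0,5],[0,0,0,0,0,0,42],[0,0,0,0,0,0,42],[0,0,0,0,0,0,42],[0,-20,0,0,0,0,42],[0,-60,0,0,0,0,42],[-50,-100,0,0,0,0,42],[-100,-140,0,0,0,0,42],[-150,-140,0,0,0,0,42],[-150,-140,0,0,0,0,42]],
  ],
)

```text
clock: 32.35
position: [441.4, 78.7, 222.6]
orientation: [-1.569, -0.001, -0.516]
wrist_force: [1.3, 0.8, -0.7]
finger_gap: 42.1
```

```bash
python3 - <<'E'
from led import *
did([-150,-140,0,0,0,0])
from h import *
s=env.sense();print(s['position'],s['wrist_force'])
snap('wrist','w13'); snap('scene','s13'); im,c=snap('top','t13',(130,120,460,290),2.4)
E
```

```text
cmd [443.46  77.6  221.2  -29.71]
[441.354  78.726 222.634] [ 1.279  0.773 -0.711]
```

View pics/w13.png

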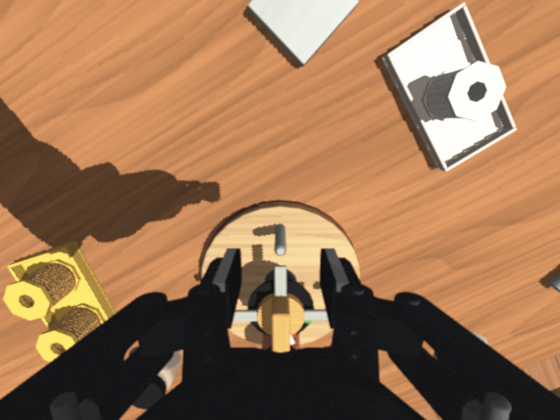

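View pics/s13.png

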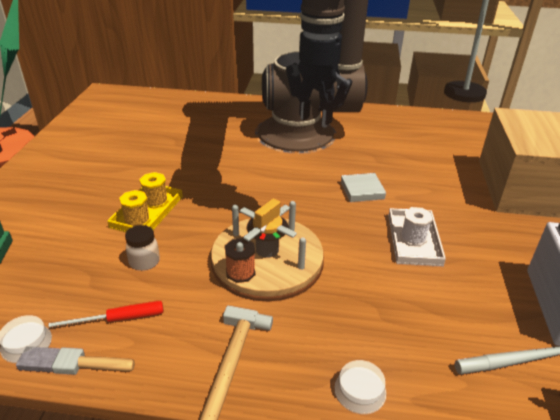

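View pics/t13.png

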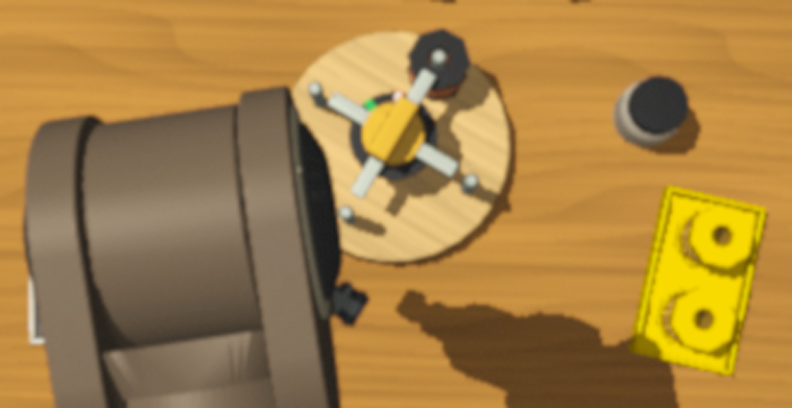

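```bash
python3 - <<'E'
from h import *
c=cam('top')
def px(x,y): return (x+.5)/2.4-.5+130,(y+.5)/2.4-.5+120
a=np.radians(-11.8);X=np.array([np.cos(a),np.sin(a)]);Y=np.array([-X[1],X[0]])
for p in [(722,236),(704,319)]:
    d=ray(c,*px(*p),68)[:2]-[449.9,-301.8]; print('gold',d@X,d@Y)
k=[ray(c,*px(*p),106)[:2] for p in [(333,100),(456,169),(360,190),(432,75)]]
for i,j in((0,1),(2,3)): d=k[j]-k[i]; print(np.degrees(np.arctan2(d[1],d[0])))
w=cam('wrist'); d=ray(w,477,92,68)[:2]-[455.4,313.5]; print('silver',d)
print('copper',ray(c,*px(438.5,57),104),'jar same px as t0')
E
```

```text
gold 41.493113319853414 -1.9103550464792294
gold -39.06775902146007 -1.5097096814132356
-118.08483246348946
-30.299222403779424
silver [ 3.788 -4.003]
copper [648.226 -38.645 104.   ] jar same px as t0
```

```bash
python3 - <<'E'
from h import *
print(env.finish_job()); print(env.sense()['clock'])
E
```

```text
the job is handed in; nothing more can be done
None
the job is handed in; nothing more can be done
```

The job is done and handed in at about 32.5 s of the 210 s allowed. `finish_job` gives no verdict, so the results below are from my own checks.

**What I did:**
- I turned the collar to about 0.78 rad (open).
- I moved both gold bobbins from their spindles into the yellow tray and silver2 from the bench into the white tray. silver1 was not in this run.
- I turned the collar back to its end stop.

**Last checks:**
- **Gold:** both bobbins stand within about 42 mm along and 2 mm across the yellow tray's centre.
- **Silver:** silver2 stands within about 5 mm of the white tray's centre.
- **Collar:** the keepers line up with the spindles to about 1.5°. The wrist moment of 0.45 N m also showed the collar was against its stop.
- **Copper and jar:** copper shows within about 2 mm of where it started, and the jar was at the same pixels as at the start.
- **Robot:** it was clear of everything.

**What disagreed:**
- **Fingertips:** they sit about 35 mm behind the stated TCP. My first closing on the wing was therefore empty; nothing was touched. I measured the offset in two views and used it for the rest of the run.
- **silver2:** it was knocked about 46 mm during the run, so I measured it again before grasping.

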